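# Find the 20-degree bevel line on an axe head with a pendulum angle gauge

### The job

Pick up the pendulum angle gauge and set its base down on the flat upper cheek of the axe head in the vise, lined up with the direction from poll to cutting edge. Keeping the base on the steel, rock the gauge over the rounded part of the cheek towards the cutting edge until its swinging pointer settles on the long 20-degree mark. Finish holding it there, pressed lightly against the steel with the middle part of its base touching and the pointer still, so that a mate can scribe where it touches; leave the other things on the bench alone.

Things in the scene. Friction and masses are not known exactly. Their poses are not given: they have to be found in the camera images.
- vise: Low green machine vise, fixed to the bench, that clamps the axe head: 104 mm wide, jaw tops 80 mm above the bench. Origin on the bench straight below the axe_head point, same axes as axe_head. It reaches 203 mm to -x (screw handle, 64 mm high) and 108 mm to +x. Neither vise nor head moves.
- axe_head: Forged splitting-axe head, clamped cheek up. Origin: on its top surface, mid-width, 101 mm above the bench, on the crown line where the flat cheek starts to fall. z up; +y runs along the flat cheek to the poll (flat for 90 mm); -y to the cutting edge (70 mm); x across the head (64 mm wide, 80 at the edge).
- cutting_edge (a point): Middle of the cutting edge (axe_head y = -70 mm, z = -26 mm). From the crown line towards it the cheek is a round of radius 100 mm about an axis along axe_head x, 100 mm straight below the crown line, down to a 26-degree slope; then a straight 30-degree bevel. The slope is 20 degrees at axe_head y = -34 mm, z = -6 mm.
- gauge_mid (a point): Middle of the pendulum angle gauge, 65 mm above its underside. Standing upright at the start; 130 mm tall, about 0.36 kg. z up, +x the side of the white dial, y along the base. Aluminium base bar 120 (y) x 24 (x) x 12 mm; grey round case 90 mm across, 21 mm thick, centred 56 mm above the underside.
- gauge_grip (a point): Centre of the gauge's black top grip block, 113 mm above the underside, same axes as gauge_mid. The block is 44 mm long (y), 26 mm thick (x), from 96 to 130 mm above the underside; pinch it across its thickness.
- gauge: The same gauge, same axes; origin in the centre of the underside of its base bar.
- pointer (a joint): Lean (rad) shown by the weighted pointer, which swings about the dial's centre and hangs plumb. 0 = at the short middle mark, gauge upright; leaning the gauge's top to its -y gives negative, to +y positive. Short marks each 10 degrees; the long bold mark on either side is 20 degrees (0.349); either counts. Swings about 2 times a second, settles in 1 to 2 s.
- oilstone: Bystander: grey oilstone in a wooden holder, 60 x 170 x 32 mm, origin under its centre.
- file: Bystander: flat file with wooden handle, 300 mm long, 24 mm high, origin on the bench 140 mm from the handle's end.
- cutting_oil: Bystander: grey can, 68 mm diameter, 120 mm high, origin under its centre.
Mind the look-alikes: they are no part of the job. Of the things like the gauge, leave any that is orange; of the rest the larger one is meant.

How it is judged:
On the way, in this order (a step that is already met when the one before it is completed fails the run):
1. the gauge, held by the fingers, stands upright on the flat cheek, in line with the poll-to-edge direction (contact force between the fingers and gauge above 2 N and contact force between gauge and axe_head above 0.5 N and angle between gauge's own z axis and vertical below 0.1 rad and angle between the x axis of gauge and the x axis of axe_head, either way round below 0.15 rad), for 0.1 s.
2. it is rocked towards the edge with its base still on the steel (about half-way over) (contact force between gauge and axe_head above 0.3 N and angle between gauge's own z axis and vertical between 0.12 and 0.29 rad).
At the end, for the whole second after the job is handed in: Held by the fingers, the base presses on the rounded cheek (over 0.5 N), touching within about 46 mm of its centre, leaning to the cutting edge; pointer at rest within 2.5 degrees of the 20-degree mark; gauge in line with the head within 8 degrees and within 30 mm of mid-width ((value of joint pointer between 0.305 and 0.393 rad or value of joint pointer between -0.393 and -0.305 rad) and velocity of joint pointer between -0.15 and 0.15 rad/s and contact force between the fingers and gauge above 2 N and contact force between gauge and axe_head above 0.5 N and angle between the x axis of gauge and the x axis of axe_head, either way round below 0.15 rad and x of gauge in the frame of axe_head between -0.03 and 0.03 m and y of gauge in the frame of axe_head between -0.078 and 0.01 m and z of gauge in the frame of axe_head below 0.012 m); the arm keeps its last pose, push and grip.
It fails at once if a bystander is disturbed (moved more than 30 mm) (distance of any of oilstone, file, cutting_oil from where it was at the start of the episode above 0.03 m).
It fails at once if the gauge is pressed hard on the steel (more than 60 N) (contact force between gauge and axe_head above 60 N).
It also fails if it takes over 45 s, if anything falls off the work surface, if the arm or the gripper's body presses on something with over 40 N, if the wrist force passes 120 N, or if a joint passes its speed limit or range.

### The arm

A 6-joint arm with a two-finger parallel gripper is mounted at the origin on the work surface. World frame = base frame: x ahead of the robot, y to its left, z up, the work surface at z = 0. Lengths are in m, angles in rad, forces in N, time in s.
With the tool pointing down it reaches from about 0.275 to 1 m from the base axis. Payload 8.4 kg.
Tool frame: the origin (TCP) lies at the very end of the fingers, on their centre line; the grasp point (between the pads) lies 19 mm behind it; z points along the fingers, x is the direction in which the jaws open and shut, and the axes are right-handed (so a half turn about z gives the same grasp; the last joint's range is limited). The gripper opens to 85 mm and grips with 20 to 120 N. Pads are 22 mm wide; open, the fingers measure 114 mm over their backs; the gripper's body (76 mm by 85 mm) begins 54 mm behind the grasp point. The pads swing forward as they close: fully open they stand 13 mm farther back than shut.
Start: joints at [1.121, 0.353, 1.633, -0, 1.155, -0.002], TCP at [0.271, 0.563, 0.231] pointing down, gripper open.
Joint ranges: [-2.63, 2.63], [-0.92, 2.1], [0.06, 2.66], [-1.3, 4.44], [0, 2.69], [-3.02, 3.02]. Speed limits (rad/s): [2.22, 2.22, 2.79, 3.14, 3.14, 3.14].

### API

Orientations are given as a unit quaternion [x, y, z, w].
In Python, from station import sensors, cams, ticket gives the robot as it stands. The module is installed in compiled form; this text tells all that it offers.
- The arm moves only by the tool step_arm, never from a script. Its arguments are lists of equal length, an entry for each row: "delta_pos": the shift along the world's x, y, z normalised to -1 to 1, where 1 is 0.12 m, a list of three; "rotation": the turn, a rotation vector about the world's x, y, z normalised to -1 to 1, where 1 is 2 pi rad, a list of three; "fingers": the gripper command: -1 is shut, 1 is fully open, values between are in proportion. In form: {"delta_pos": [[tx, ty, tz], ...], "rotation": [[ax, ay, az], ...], "fingers": [fingers, ...]}. A call has exactly 5 rows; each row shifts and turns the commanded pose from where the row before left it; what a row does not reach is not made up. A row lasts 1/8 s, in which the tool goes at most 62.5 mm and 10.7 degrees, less where a joint would pass 70% of its speed; a pose out of reach is approached as far as the arm can. A call with a number of a shift or a turn outside -1 to 1 is refused whole. A call with a gripper value outside its range is refused whole. The fingers move at their own pace and stop on an object; "newtons" is the grip in N (left out, the last holds). Time passes only in rows, so rows that do not move let the fingers close, or fill a call up. It gives the time, the measured TCP pose, the force and the opening at its end, in the units of the state.
- sensors.get_obs(): the state, without advancing time (a new reading comes with each control period).
- cams.capture(name): name is "side" or "top" or "wrist"; returns a dict with "img" (480x640x3 uint8, red, green, blue), "range_z" (480x640 float32, m along the optical axis (not along the pixel's ray), 0 where there is no reading), "fx", "fy", "cx", "cy" (pixels), "distortion" ([k1, k2, p1, p2, k3] as OpenCV has them; the pictures are not rectified), "rvec" (rotation vector, rad) and "tvec" (3), from world to camera coordinates, as OpenCV has them. Camera axes: x right, y down, z forward; pixel columns grow to the right and rows downward; lengths in m; the calibration is good to about 2 mm. A picture is of the moment at which its call begins.
- ticket.sign_off(): hands the job in, once; it reports no verdict.
The state is a dict: "time_s": time; "joints": joint angles; "joint_vel": joint speeds; "joint_torque": joint torques, N m; "ee_pos": TCP position; "tcp_rot": TCP orientation; "force": force on the tool from outside, world axes, zero at the start; "wrist_torque": the same for the moment, N m; "finger_gap": finger opening in m.
Only numpy, scipy, OpenCV 4.12 (cv2) and the standard library are available. Lean on these libraries where they do the work, as an engineer would, in place of code of your own. Each camera call takes 0.05 s, during which the arm holds its last target.

## Working session

There is one attempt and no reset: what is moved stays moved. The work goes in short steps, Python scripts to look and compute and a tool call to move; the robot and the scene stay as the last step left them, time stands still between calls to the robot, and variables do not carry over. Pictures are saved under pics/ and viewed, and the job is handed in when it is done.

Besides the shell and the picture viewer there is one more tool, called after "Emit:" as a command line: name --argument value ..., lists and objects as JSON in quotes. step_arm: Moves the arm, as the interface text tells. Its arguments: {"type":"object","properties":{"delta_pos":{"type":"array"},"rotation":{"type":"array"},"fingers":{"type":"array"},"newtons":{"type":"number"}},"required":["delta_pos","rotation","fingers"]}

```bash
mkdir -p pics
cat > h.py <<'E'
import numpy as np, cv2, pickle
from station import sensors, cams, ticket
def cap(n,tag):
    c=cams.capture(n); pickle.dump(c,open(f'{tag}_{n}.pkl','wb'))
    cv2.imwrite(f'pics/{tag}_{n}.png',c['img'][:,:,::-1]); return c
def load(n,tag): return pickle.load(open(f'{tag}_{n}.pkl','rb'))
def KD(c): return np.array([[c['fx'],0,c['cx']],[0,c['fy'],c['cy']],[0,0,1.]]),np.array(c['distortion'],float)
def cloud(c,uv):
    uv=np.asarray(uv,float).reshape(-1,2);K,D=KD(c)
    n=cv2.undistortPoints(uv.reshape(-1,1,2),K,D).reshape(-1,2)
    z=c['range_z'][uv[:,1].round().astype(int),uv[:,0].round().astype(int)]
    P=np.c_[n*z[:,None],z]; R=cv2.Rodrigues(np.array(c['rvec'],float))[0]
    return (P-np.array(c['tvec']).reshape(1,3))@R
def plane(c,uv,h):
    uv=np.asarray(uv,float).reshape(-1,2);K,D=KD(c)
    n=cv2.undistortPoints(uv.reshape(-1,1,2),K,D).reshape(-1,2)
    R=cv2.Rodrigues(np.array(c['rvec'],float))[0]; o=-R.T@np.array(c['tvec'],float).ravel()
    d=np.c_[n,np.ones(len(n))]@R
    return o+d*((h-o[2])/d[:,2])[:,None]
def proj(c,P):
    K,D=KD(c); return cv2.projectPoints(np.asarray(P,float).reshape(-1,1,3),np.array(c['rvec'],float),np.array(c['tvec'],float),K,D)[0].reshape(-1,2)
E
python3 - <<'E'
from h import *
o=sensors.get_obs()
for k,v in o.items(): print(k,np.round(v,4))
for n in ['top','side','wrist']:
    c=cap(n,'a'); print(n,c['fx'],c['distortion'],np.round(c['rvec'],3),np.round(c['tvec'],3),(c['range_z']>0).mean())
E
```

```text
time_s 0.0
joints [ 1.1206  0.3536  1.6341  0.      1.1552 -0.0024]
joint_vel [ 0.0004 -0.0013 -0.0016 -0.0008 -0.0025 -0.0017]
joint_torque [ 1.00000e-04 -6.05254e+01 -3.42063e+01 -0.00000e+00  9.40000e-03
  0.00000e+00]
ee_pos [0.2704 0.563  0.2306]
tcp_rot [ 8.465e-01  5.325e-01 -6.000e-04  4.000e-04]
force [-0.3834  0.3852  0.2026]
wrist_torque [ 0.0261 -0.0157 -0.0072]
finger_gap 0.0851
top 492.54254985804096 [-0.01578804  0.          0.          0.          0.        ] [ 2.208 -2.151  0.089] [-0.042  0.562  1.055] 0.996103515625
side 532.2912491431173 [-0.00127795  0.          0.          0.          0.        ] [ 2.152 -0.341  0.155] [-0.548  0.156  1.197] 0.9959733072916667
wrist 402.4679118452396 [-0.02010905  0.          0.          0.          0.        ] [-2.433 -1.531 -0.233] [-0.625 -0.041  0.381] 0.9958268229166667
```

View pics/a_top.png

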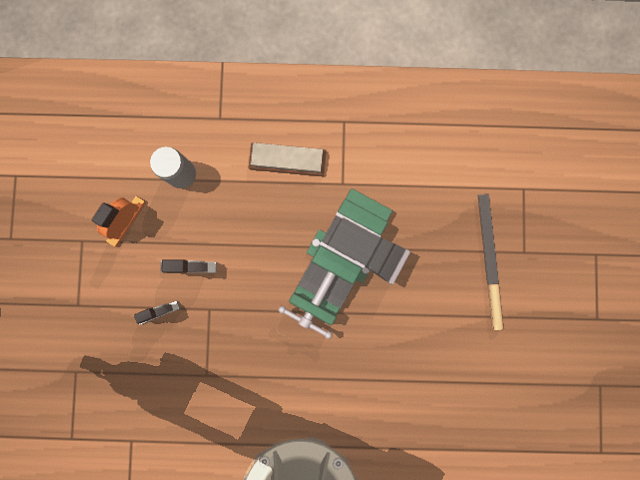

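View pics/a_side.png

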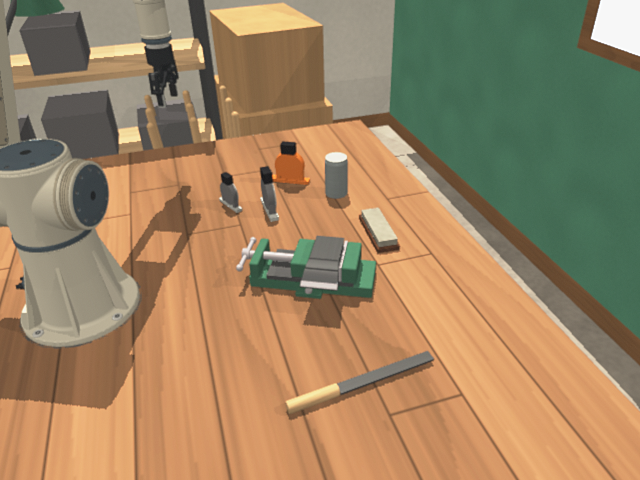

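View pics/a_wrist.png

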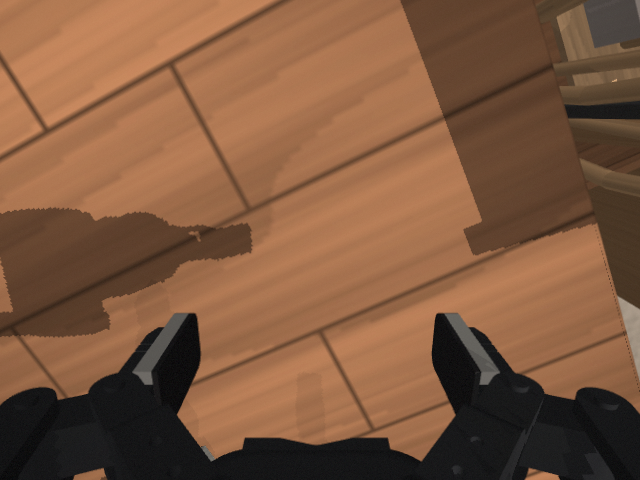

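The top view shows the larger grey gauge at about (188,267), the small grey one at (158,312) and the orange one at (118,218). The vise and axe head are near (355,245), with the cutting edge to the lower right at (400,265). Next I'll measure from depth.

Run:
```python
from h import *
c=load('top','a')
vv,uu=np.mgrid[0:480,0:640]; P=cloud(c,np.c_[uu.ravel(),vv.ravel()]).reshape(480,640,3)
np.save('Ptop.npy',P)
Z=P[...,2]
m=((Z>0.012)&(Z<0.3)).astype(np.uint8)
n,l,s,ce=cv2.connectedComponentsWithStats(m)
for i in range(1,n):
    if s[i,4]>60:
        q=P[l==i]; print(i,s[i],q.mean(0).round(3),q[:,2].max().round(3),np.ptp(q[:,:2],axis=0).round(3))
# axe
print('axe rows')
for u,v in [(355,242),(340,235),(370,250),(330,228),(382,256),(390,262),(398,268),(403,255),(395,280)]: print(u,v,P[v,u].round(4),c['img'][v,u])
for u in range(165,218,4): print(u,[tuple((P[v,u]*1000).round().astype(int)) for v in (262,267,272)])
big=cv2.resize(c['img'][130:350,120:430],None,fx=2.5,fy=2.5,interpolation=cv2.INTER_CUBIC)
cv2.imwrite('pics/a_zoom.png',big[:,:,::-1])
```

```text
1 [ 249  142   77   33 1843] [0.734 0.049 0.028] 0.038 [0.069 0.17 ]
2 [ 150  147   46   41 1281] [0.691 0.279 0.098] 0.124 [0.065 0.067]
4 [ 279  188  132  151 8124] [ 0.511 -0.084  0.069] 0.105 [0.323 0.269]
6 [ 478  194   26  136 1065] [ 0.497 -0.406  0.017] 0.027 [0.297 0.053]
9 [  91  198   51   45 1222] [0.585 0.4   0.081] 0.134 [0.095 0.069]
22 [161 259  50  13 573] [0.489 0.245 0.103] 0.133 [0.025 0.088]
35 [134 303  39  22 390] [0.391 0.312 0.077] 0.104 [0.049 0.072]
38 [ 257  441   93   39 2039] [ 0.081 -0.002  0.038] 0.11 [0.082 0.196]
axe rows
355 242 [ 0.4747 -0.028   1.0969] [112 107 103]
340 235 [ 0.559  -0.0692  0.1028] [112 107 102]
370 250 [ 0.5302 -0.1306  0.1022] [113 109 106]
330 228 [ 0.5792 -0.05    0.0368] [110 105 103]
382 256 [ 0.5189 -0.1555  0.099 ] [107 102  96]
390 262 [ 0.5074 -0.1731  0.0906] [96 89 84]
398 268 [ 0.4958 -0.1908  0.0831] [194 179 177]
403 255 [ 0.5227 -0.2004  0.0848] [171 157 155]
395 280 [ 0.471  -0.1864  0.0738] [130 110 103]
165 [(np.int64(495), np.int64(275), np.int64(127)), (np.int64(485), np.int64(275), np.int64(126)), (np.int64(
[... 1195 characters left out ...]
.int64(498), np.int64(218), np.int64(69)), (np.int64(487), np.int64(217), np.int64(69)), (np.int64(477), np.int64(233), np.int64(1))]
205 [(np.int64(499), np.int64(218), np.int64(33)), (np.int64(488), np.int64(218), np.int64(33)), (np.int64(477), np.int64(225), np.int64(0))]
209 [(np.int64(499), np.int64(213), np.int64(14)), (np.int64(489), np.int64(214), np.int64(8)), (np.int64(478), np.int64(215), np.int64(2))]
213 [(np.int64(500), np.int64(206), np.int64(9)), (np.int64(489), np.int64(206), np.int64(7)), (np.int64(478), np.int64(208), np.int64(-8))]
217 [(np.int64(500), np.int64(199), np.int64(-2)), (np.int64(489), np.int64(199), np.int64(-4)), (np.int64(478), np.int64(199), np.int64(-4))]
```

View pics/a_zoom.png

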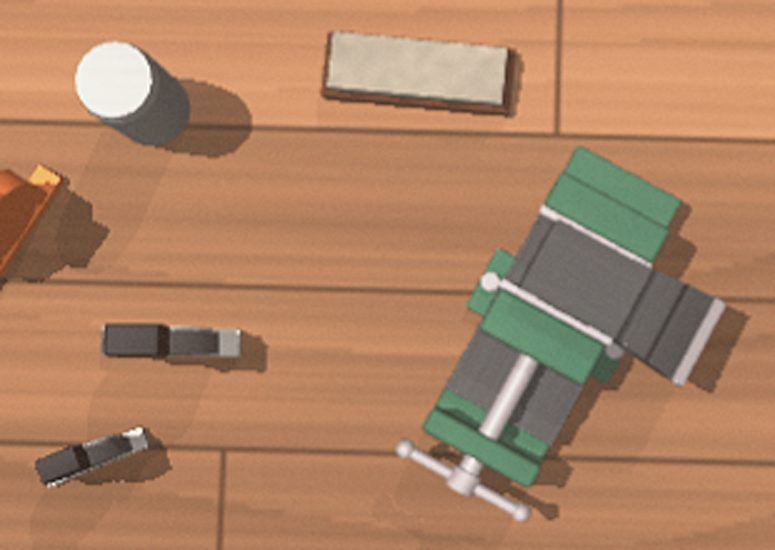

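Run:
```python
from h import *
c=load('top','a');P=np.load('Ptop.npy');img=c['img'].astype(int)
Z=P[...,2]; hsv=cv2.cvtColor(c['img'],cv2.COLOR_RGB2HSV)
gray=(hsv[...,1]<50)
roi=np.zeros_like(gray);roi[200:300,300:420]=1
m=gray&roi&(Z>0.06)&(Z<0.2)
# full-axis: green vise regions + yaw
q=P[m]; 
# bevel plane fit: pixels lower right with z<0.092
b=m&(Z<0.092); n,l,s,ce=cv2.connectedComponentsWithStats(b.astype(np.uint8)); i=1+np.argmax(s[1:,4])
Q=P[l==i];Q=Q[Q[:,2]>0.078];A=np.c_[Q[:,:2],np.ones(len(Q))];co=np.linalg.lstsq(A,Q[:,2],rcond=None)[0];print('bevel grad',co,'slope',np.degrees(np.arctan(np.hypot(*co[:2]))),'yaw(y up)',np.degrees(np.arctan2(co[1],co[0]))-90,len(Q))
# side lines of flat cheek: red-ish seam; use minAreaRect of mask of top plane
t=m&(Z>0.095)
cn,_=cv2.findContours(t.astype(np.uint8),cv2.RETR_EXTERNAL,cv2.CHAIN_APPROX_NONE);cn=max(cn,key=cv2.contourArea)
w=plane(c,cn.reshape(-1,2),0.101)[:,:2]
r=cv2.minAreaRect((w*1000).astype(np.float32));print(r,cv2.boxPoints(r).round(1).tolist())
cn,_=cv2.findContours(m.astype(np.uint8),cv2.RETR_EXTERNAL,cv2.CHAIN_APPROX_NONE);cn=max(cn,key=cv2.contourArea)
ov=c['img'].copy();cv2.drawContours(ov,[cn],-1,(255,0,0),1)
big=cv2.resize(ov[180:350,270:430],None,fx=5,fy=5,interpolation=cv2.INTER_CUBIC)[:600]
cv2.imwrite('pics/a_axe.png',big[:,:,::-1])
```

```text
bevel grad [ 0.01002984 -0.02675259  0.07473149] slope 1.6365490257676456 yaw(y up) -159.4484241185763 561
((540.478271484375, -112.50897979736328), (124.05892181396484, 66.47549438476562), 62.781219482421875) [[482.5, -152.5], [541.7000122070312, -182.89999389648438], [598.4000244140625, -72.5999984741211], [539.2999877929688, -42.099998474121094]]
```

View pics/a_axe.png

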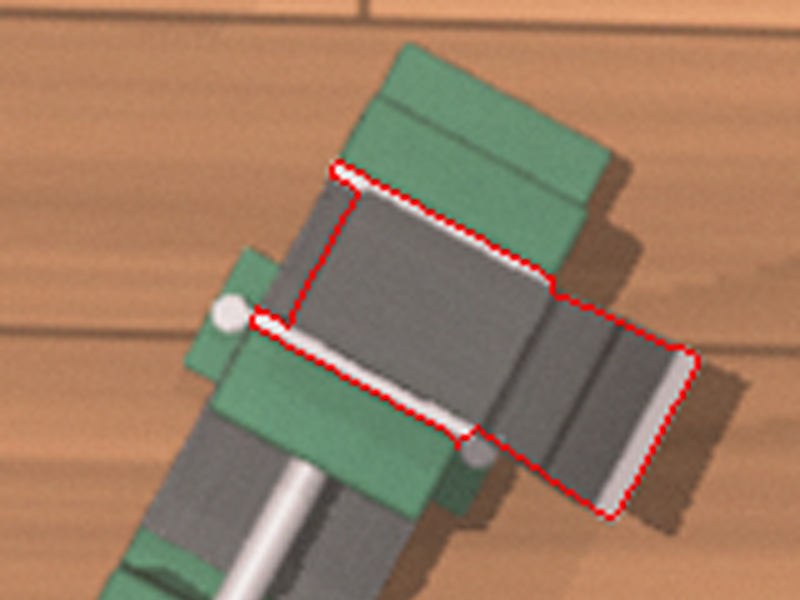

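Run:
```python
from h import *
c=load('top','a')
px=lambda a:[270+a[0]/5,180+a[1]/5]
e=plane(c,[px((697,352)),px((615,520))],0.075)[:,:2]
p=plane(c,[px((358,193)),px((290,325))],0.101)[:,:2]
cr=plane(c,[px((552,290)),px((480,428))],0.101)[:,:2]
b=plane(c,[px((617,328)),px((550,470))],0.091)[:,:2]
s=plane(c,[px((350,180)),px((550,280)),px((265,315)),px((470,432))],0.1)[:,:2]
print(e,p,cr,b,s)
for v in (s[0]-s[1],s[2]-s[3]): print('seam',np.degrees(np.arctan2(v[1],v[0])))
for v in (e[0]-e[1],p[0]-p[1],cr[0]-cr[1],b[0]-b[1]): print('xdir',np.degrees(np.arctan2(v[1],v[0])),np.hypot(*v))
a=np.radians(62.5);y=np.array([np.cos(a),np.sin(a)]);x=np.array([y[1],-y[0]])
for n,q in zip('epcbs',(e,p,cr,b,s)): print(n,'y',(q@y).round(4),'x',(q@x).round(4))
# gauge
P=np.load('Ptop.npy');m=np.zeros((480,640),bool);m[255:275,158:215]=1
m&=(P[...,2]>.115)&(P[...,2]<.2)
cn,_=cv2.findContours(m.astype(np.uint8),cv2.RETR_EXTERNAL,cv2.CHAIN_APPROX_NONE);cn=max(cn,key=cv2.contourArea)
print(cv2.minAreaRect((plane(c,cn.reshape(-1,2),.13)[:,:2]*1000).astype(np.float32)))
# side view of gauge
s=load('side','a');img=s['img']
cv2.imwrite('pics/a_szoom.png',cv2.resize(img[130:310,200:400],None,fx=3.3,fy=3.3,interpolation=cv2.INTER_CUBIC)[:,:,::-1])
```

```text
[[ 0.53306781 -0.21530874]
 [ 0.46267534 -0.18219174]] [[ 0.59274596 -0.07178565]
 [ 0.5382208  -0.04544938]] [[ 0.55522835 -0.1513771 ]
 [ 0.49856769 -0.12319283]] [[ 0.54113385 -0.17948571]
 [ 0.48246391 -0.15299008]] [[ 0.59810864 -0.06845079]
 [ 0.55936279 -0.15062295]
 [ 0.54208164 -0.03522792]
 [ 0.49687227 -0.11927602]]
seam 64.7551658783606
seam 61.72424509966972
xdir -25.195217583980895 0.0777935418013992
xdir -25.781069830915577 0.06055239615327911
xdir -26.446772703536798 0.06328335652703926
xdir -24.304161050516914 0.06437530767231844
e y [0.0552 0.052 ] x [0.5723 0.4945]
p y [0.21   0.2082] x [0.5589 0.4984]
c y [0.1221 0.1209] x [0.5624 0.4991]
b y [0.0907 0.0871] x [0.5629 0.4986]
s y [0.2155 0.1247 0.2191 0.1236] x [0.5621 0.5657 0.4971 0.4958]
((489.10101318359375, 257.1390380859375), (23.519258499145508, 45.73102569580078), 1.5375666618347168)
```

View pics/a_szoom.png

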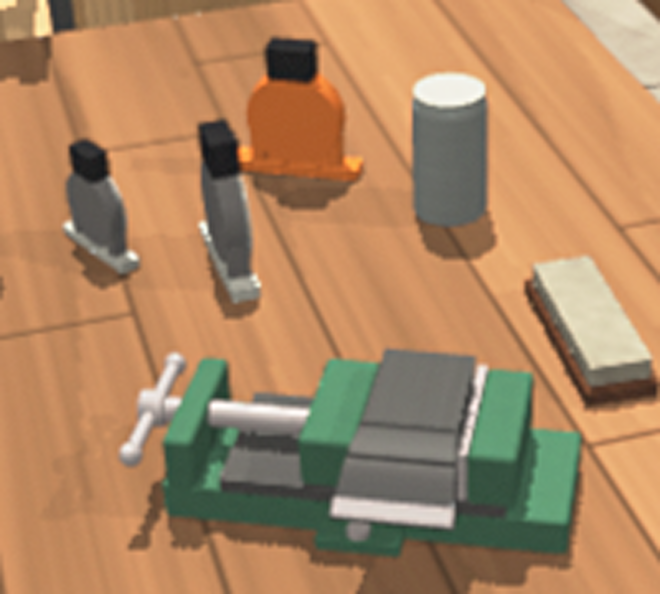

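Run:
```python
from h import *
c=load('top','a');P=np.load('Ptop.npy');hsv=cv2.cvtColor(c['img'],cv2.COLOR_RGB2HSV)
for lo,hi,h in((.12,.14,.13),(.04,.1,None),(.005,.02,None)):
    m=np.zeros((480,640),bool);m[250:280,158:220]=1
    m&=(P[...,2]>lo)&(P[...,2]<hi)&(hsv[...,1]<90)
    q=P[m][:,:2];print(lo,len(q),q.min(0),q.max(0),(q.min(0)+q.max(0))/2)
    for y in np.arange(.19,.29,.01):
        k=q[abs(q[:,1]-y)<.005]
        if len(k)>3: print('  y%.3f x %.4f..%.4f mid %.4f'%(y,k[:,0].min(),k[:,0].max(),(k[:,0].min()+k[:,0].max())/2))
s=load('side','a')
print('sidecam pos',(-cv2.Rodrigues(np.array(s['rvec'],float))[0].T@np.array(s['tvec'],float)).round(3))
print(proj(c,[[.489,.257,.13],[.489,.257,0],[.527,-.1367,.101]]),proj(s,[[.489,.257,.13],[.489,.197,0],[.527,-.1367,.101]]))
```

```text
0.12 261 [0.47674789 0.23793654] [0.49945736 0.28164504] [0.48810263 0.25979079]
  y0.240 x 0.4777..0.4995 mid 0.4886
  y0.250 x 0.4774..0.4993 mid 0.4884
  y0.260 x 0.4772..0.4990 mid 0.4881
  y0.270 x 0.4769..0.4987 mid 0.4878
  y0.280 x 0.4767..0.4985 mid 0.4876
0.04 210 [0.4768136  0.21437151] [0.50139979 0.29943684] [0.48910669 0.25690418]
  y0.220 x 0.4788..0.5004 mid 0.4896
  y0.230 x 0.4784..0.5014 mid 0.4899
  y0.240 x 0.4782..0.5008 mid 0.4895
0.005 92 [0.47948605 0.19975239] [0.49996111 0.22443123] [0.48972358 0.21209181]
  y0.200 x 0.4801..0.5000 mid 0.4900
  y0.210 x 0.4798..0.4998 mid 0.4898
  y0.220 x 0.4795..0.4995 mid 0.4895
sidecam pos [ 0.266 -1.024  0.799]
[[173.56551352 265.04683896]
 [190.6866801  266.37418575]
 [372.92966969 251.71024122]] [[266.7003094  169.16022912]
 [275.13044314 220.80963342]
 [323.42465716 257.94743695]]
```

Emit:
step_arm --delta_pos '[[0.182,-0.255,-0.02],[0.182,-0.255,-0.02],[0.182,-0.255,-0.02],[0.182,-0.255,-0.02],[0.182,-0.255,-0.02]]' --rotation '[[0,0,-0.0178],[0,0,-0.0178],[0,0,-0.0178],[0,0,-0.0178],[0,0,-0.0178]]' --fingers '[1,1,1,1,1]'

```text
time_s: 0.78
ee_pos: [0.3803, 0.4093, 0.219]
tcp_rot: [0.961, 0.276, -0.0, 0.0]
force: [1.0, -0.0, -0.7]
finger_gap: 0.085
```

Emit:
step_arm --delta_pos '[[0.1803,-0.2497,-0.03],[0.1803,-0.2497,-0.03],[0.1803,-0.2497,-0.03],[0.1803,-0.2497,-0.03],[0.1803,-0.2497,-0.03]]' --rotation '[[0,0,-0.0169],[0,0,-0.0169],[0,0,-0.0169],[0,0,-0.0169],[0,0,-0.0169]]' --fingers '[1,1,1,1,1]'

```text
time_s: 1.4
ee_pos: [0.4885, 0.2594, 0.201]
tcp_rot: [1.0, 0.015, -0.0, 0.0]
force: [0.8, 0.2, 1.2]
finger_gap: 0.0855
```

Run:
```python
from h import *
c=cap('wrist','b');o=sensors.get_obs();print(o['ee_pos'],o['tcp_rot'])
print(proj(c,[[.4885+a,.2595+b,.13] for a in(-.013,.013) for b in (-.022,.022)]))
```

```text
[0.49036599 0.25653046 0.20061659] [9.99929225e-01 1.18496609e-02 2.96582794e-04 1.02078195e-03]
[[289.17462002 290.90119963]
 [289.91821505 217.51990254]
 [333.7852519  292.09692335]
 [337.19384921 218.8594108 ]]
```

View pics/b_wrist.png

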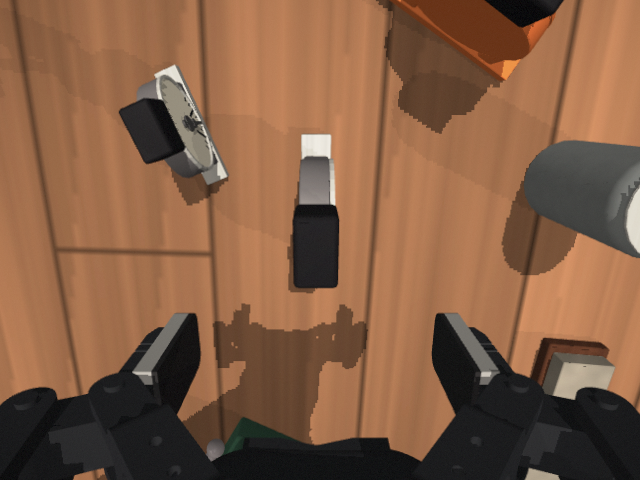

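Run:
```python
from h import *
c=load('wrist','b')
vv,uu=np.mgrid[120:310,270:360];P=cloud(c,np.c_[uu.ravel(),vv.ravel()]);im=c['img'][120:310,270:360].reshape(-1,3)
print('cam',(-cv2.Rodrigues(np.array(c['rvec'],float))[0].T@np.array(c['tvec'],float)).round(3))
m=(P[:,2]>.122)&(im.max(1)<70);q=P[m];print(q.min(0),q.max(0),(q.min(0)+q.max(0))/2,np.percentile(q,[1,99],axis=0))
for y in np.arange(.23,.29,.008):
    k=q[abs(q[:,1]-y)<.004]
    if len(k)>3:print(y.round(3),k[:,0].min(),k[:,0].max(),(k[:,0].min()+k[:,0].max())/2)
m=(P[:,2]<.018)&(im.min(1)>150)&(P[:,2]>.004);q=P[m];print('base',q.min(0),q.max(0),(q.min(0)+q.max(0))/2)
print(sensors.get_obs()['ee_pos'])
```

```text
cam [0.488 0.336 0.345]
[0.47715262 0.23983657 0.12200198] [0.50324778 0.33580951 0.34482843] [0.4902002  0.28782304 0.23341521] [[0.4773999  0.24091515 0.12385738]
 [0.50252086 0.28371666 0.13266372]]
0.238 0.4782311373826146 0.5026653718501708 0.4904482546163927
0.246 0.4775127950373971 0.5032477775858575 0.4903802863116273
0.254 0.4773997261503179 0.5028488127270373 0.4901242694386776
0.262 0.47731943089401474 0.5025312849219351 0.4899253579079749
0.27 0.4772325018202357 0.502686284937428 0.4899593933788318
0.278 0.47715261671288206 0.5022993410894384 0.4897259789011602
0.286 0.4773996723164154 0.5014520259025314 0.4894258491094734
base [0.47677172 0.30200868 0.0041209 ] [0.5006434  0.32120977 0.01570026] [0.48870756 0.31160923 0.00991058]
[0.49036599 0.25653046 0.20061659]
```

Emit:
step_arm --delta_pos '[[0.017,0.012,0],[0,0,-0.25],[0,0,-0.25],[0,0,-0.25],[0,0,0]]' --rotation '[[0,0,0],[0,0,0],[0,0,0],[0,0,0],[0,0,0]]' --fingers '[1,1,1,1,1]'

```text
time_s: 2.08
ee_pos: [0.488, 0.2622, 0.1095]
tcp_rot: [1.0, 0.017, -0.002, 0.001]
force: [-0.4, 1.0, 0.9]
finger_gap: 0.0853
```

Run:
```python
from h import *
c=cap('wrist','c');o=sensors.get_obs();print(o['ee_pos'],o['tcp_rot'])
```

```text
[0.48917403 0.26257932 0.11095507] [ 9.99850569e-01  1.72621314e-02 -8.62500677e-04  3.38048015e-04]
```

View pics/c_wrist.png

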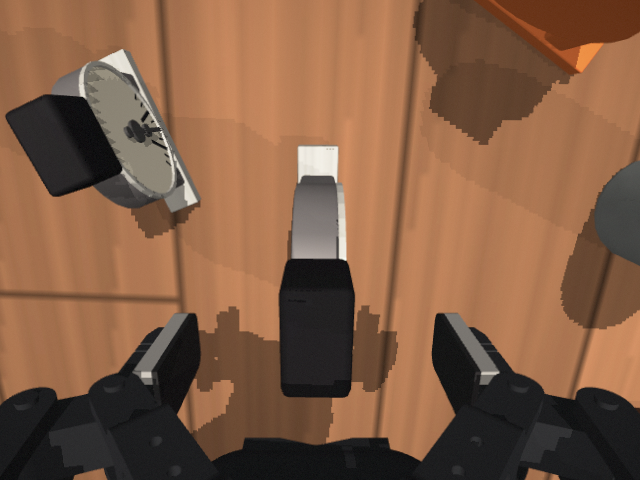

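Emit:
step_arm --delta_pos '[[0,0,-0.11],[0,0,0],[0,0,0],[0,0,0],[0,0,0]]' --rotation '[[0,0,0],[0,0,0],[0,0,0],[0,0,0],[0,0,0]]' --fingers '[1,-1,-1,-1,-1]' --newtons 60

```text
time_s: 2.75
ee_pos: [0.4901, 0.2621, 0.0986]
tcp_rot: [1.0, 0.016, 0.0, -0.0]
force: [-1.9, -0.4, 5.4]
finger_gap: 0.0249
```

Emit:
step_arm --delta_pos '[[0,0,0],[0,0,0],[0,0,0],[0,0,0.1],[0,0,0.2]]' --rotation '[[0,0,0],[0,0,0],[0,0,0],[0,0,0],[0,0,0]]' --fingers '[-1,-1,-1,-1,-1]'

```text
time_s: 3.38
ee_pos: [0.4892, 0.2615, 0.1339]
tcp_rot: [1.0, 0.016, -0.001, 0.001]
force: [-0.4, -1.0, -2.9]
finger_gap: 0.0253
```

Emit:
step_arm --delta_pos '[[0,0,0.4],[0.025,-0.38,0.4],[0.025,-0.38,0],[0.025,-0.38,0],[0.025,-0.38,0]]' --rotation '[[0,0,0],[0,0,-0.0084],[0,0,-0.0084],[0,0,-0.0084],[0,0,-0.0084]]' --fingers '[-1,-1,-1,-1,-1]'

```text
time_s: 4.0
ee_pos: [0.5017, 0.0807, 0.228]
tcp_rot: [0.996, -0.09, 0.0, -0.0]
force: [0.8, 0.0, -3.1]
finger_gap: 0.0248
```

Emit:
step_arm --delta_pos '[[0.025,-0.38,0],[0.025,-0.38,0],[0.025,-0.38,0],[0.025,-0.38,0],[0.025,-0.38,0]]' --rotation '[[0,0,-0.0084],[0,0,-0.0084],[0,0,-0.0084],[0,0,-0.0084],[0,0,-0.0084]]' --fingers '[-1,-1,-1,-1,-1]'

```text
time_s: 4.62
ee_pos: [0.5166, -0.1474, 0.2278]
tcp_rot: [0.975, -0.22, 0.0, 0.0]
force: [1.0, 0.4, -2.5]
finger_gap: 0.0256
```

Emit:
step_arm --delta_pos '[[0,-0.083,0],[0,0,0],[0,0,0],[0,0,0],[0,0,0]]' --rotation '[[0,0,0],[0,0,0],[0,0,0],[0,0,0],[0,0,0]]' --fingers '[-1,-1,-1,-1,-1]'

```text
time_s: 5.25
ee_pos: [0.5169, -0.155, 0.2274]
tcp_rot: [0.976, -0.219, 0.0, -0.0]
force: [-0.3, -0.2, -2.9]
finger_gap: 0.0255
```

Run:
```python
from h import *
for n in('wrist','top','side'):
    c=cap(n,'d');o=sensors.get_obs();print(o['ee_pos'],o['tcp_rot'],o['force'])
c=load('side','d')
cv2.imwrite('pics/d_sz.png',cv2.resize(c['img'][120:320,200:440],None,fx=3,fy=3,interpolation=cv2.INTER_CUBIC)[:,:,::-1])
```

```text
[ 0.51690913 -0.15516172  0.22738937] [ 9.75770590e-01 -2.18796152e-01 -9.96815456e-06 -1.54551140e-05] [-0.77891742 -0.70957045 -3.23744726]
[ 0.51690876 -0.15530516  0.22738904] [ 9.75742220e-01 -2.18922633e-01 -4.70283711e-06 -1.19298892e-05] [ 0.31510739 -0.14689357 -2.26793163]
[ 0.51688401 -0.15542211  0.22735353] [ 9.75718792e-01 -2.19027023e-01 -2.88708980e-05 -2.74769163e-05] [ 0.56958879 -0.12722369 -4.13133208]
```

View pics/d_wrist.png

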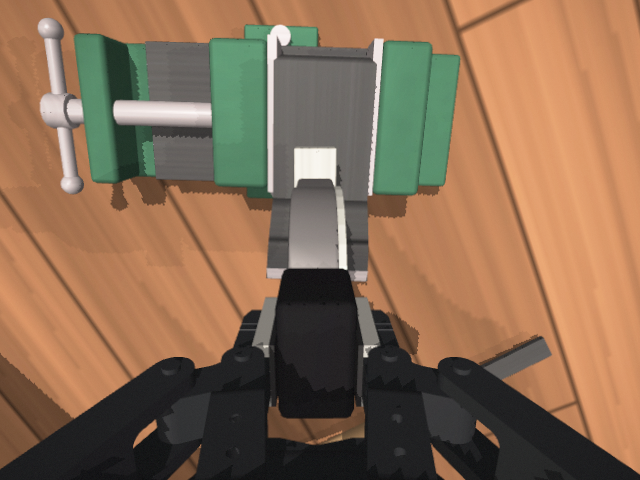

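View pics/d_sz.png

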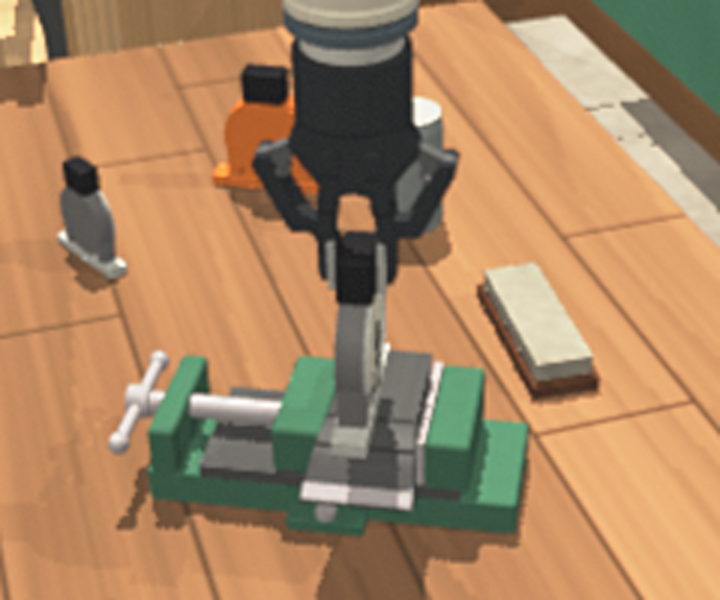

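Run:
```python
from h import *
c=load('wrist','d')
cv2.imwrite('pics/d_wz.png',cv2.resize(c['img'][20:300,230:420],None,fx=2.1,fy=2.1,interpolation=cv2.INTER_CUBIC)[:,:,::-1])
vv,uu=np.mgrid[0:300,200:460];P=cloud(c,np.c_[uu.ravel(),vv.ravel()]).reshape(300,260,3)
im=c['img'][0:300,200:460].astype(int)
o=np.array([.527,-.1367,.101]);a=np.radians(64.2);y=np.array([np.cos(a),np.sin(a)]);x=np.array([y[1],-y[0]])
H=np.stack([(P[...,:2]-o[:2])@x,(P[...,:2]-o[:2])@y,P[...,2]-o[2]],-1)*1000
for col in (285,355,360):
    print(col,[(v,tuple(H[v,col-200].round().astype(int).tolist())) for v in range(40,285,10)])
gray=(im.max(2)-im.min(2)<22)&(im.max(2)<140)
for v in range(70,190,15):
    k=np.where(gray[v]&(abs(H[v,:,2])<6))[0]
    if len(k):print('row',v,H[v,k[0]].round(1),H[v,k[-1]].round(1),k[0]+200,k[-1]+200)
# upright gauge base end
q=[H[v,u-200].round(1) for v,u in((152,316),(160,298),(160,333),(170,316))];print(q)
```

```text
285 [(40, (-25, 113, -82)), (50, (-24, 103, -60)), (60, (-19, 89, 1)), (70, (-19, 83, 2)), (80, (-19, 77, 2)), (90, (-20, 71, 1)), (100, (-19, 65, 3)), (110, (-20, 59, 2)), (120, (-20, 53, 1)), (130, (-20, 47, 3)), (140, (-20, 41, 1)), (150, (-20, 34, 2)), (160, (-20, 28, 0)), (170, (-20, 21, 1)), (180, (-20, 15, 2)), (190, (-20, 8, 2)), (200, (-21, 1, 0)), (210, (-21, -6, 1)), (220, (-21, -14, 0)), (230, (-21, -21, -2)), (240, (-21, -29, -3)), (250, (-22, -38, -9)), (260, (-22, -48, -13)), (270, (-11, 1, 129)), (280, (-10, 1, 139))]
355 [(40, (32, 117, -100)), (50, (29, 104, -61)), (60, (24, 89, -1)), (70, (24, 83, 1)), (80, (24, 78, 0)), (90, (24, 72, 2)), (100, (25, 66, 1)), (110, (25, 60, 1)), (120, (25, 53, 1)), (130, (25, 47, 1)), (140, (26, 41, 1)), (150, (26, 35, 1)), (160, (26, 28, 2)), (170, (26, 22, 1)), (180, (27, 15, 2)), (190, (27, 8, 1)), (200, (27, 1, 1)), (210, (27, -6, 1)), (220, (28, -13, 1)), (230, (28, -21, -2)), (240, (29, -29, -3)), (250, (0, 56, 270)), (260, (30, -47, -12)), (270, (31, -57, -17)), (280, (32, -69, -25))]
360 [(40, (36, 117, -100)), (50, (33, 10
[... 311 characters left out ...]
(31, -6, 0)), (220, (31, -13, 0)), (230, (32, -21, -2)), (240, (32, -28, -3)), (250, (33, -37, -6)), (260, (34, -47, -12)), (270, (35, -57, -17)), (280, (36, -68, -24))]
row 70 [-26.1  82.8   1.9] [36.5 83.5  1.2] 274 375
row 85 [-26.3  74.1   2.1] [36.2 74.7  1.5] 274 374
row 100 [-26.5  65.2   2.1] [36.  65.8  2. ] 274 373
row 115 [-26.7  56.1   1.5] [35.9 56.7  1.5] 274 372
row 130 [-26.9  46.8   1.8] [35.9 47.4 -0.2] 274 371
row 145 [-27.2  37.3   0.9] [35.6 37.9  0.9] 274 370
row 160 [-27.3  27.7   1.7] [35.6 28.1 -0.5] 274 369
row 175 [-27.4  18.    2.6] [35.3 18.2 -0.1] 274 368
[array([ 0.3, 36.5, 40.5]), array([-9.8, 32. , 40.8]), array([ 9.9, 32.2, 40.6]), array([ 0.3, 26.4, 39.9])]
```

View pics/d_wz.png

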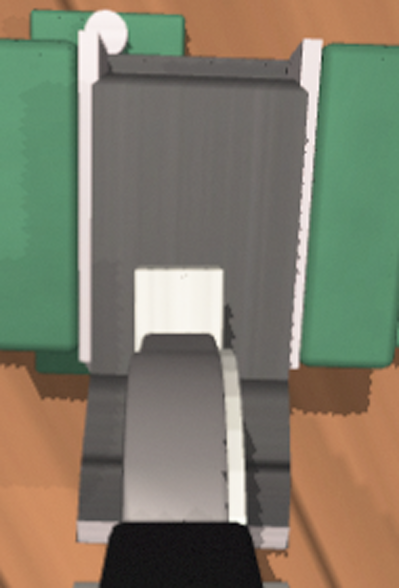

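Emit:
step_arm --delta_pos '[[0.03,-0.014,-0.06],[0,0,-0.06],[0,0,-0.06],[0,0,0],[0,0,0]]' --rotation '[[0,0,-0.0036],[0,0,0],[0,0,0],[0,0,0],[0,0,0]]' --fingers '[-1,-1,-1,-1,-1]'

```text
time_s: 6.02
ee_pos: [0.5205, -0.1575, 0.2058]
tcp_rot: [0.973, -0.23, -0.0, -0.0]
force: [-0.7, 0.4, -3.8]
finger_gap: 0.0249
```

Emit:
step_arm --delta_pos '[[0,0,-0.01],[0,0,-0.01],[0,0,-0.01],[0,0,0],[0,0,0]]' --rotation '[[0,0,0],[0,0,0],[0,0,0],[0,0,0],[0,0,0]]' --fingers '[-1,-1,-1,-1,-1]'

```text
time_s: 6.65
ee_pos: [0.5205, -0.1574, 0.2022]
tcp_rot: [0.973, -0.23, 0.0, -0.0]
force: [-0.3, -0.1, -3.2]
finger_gap: 0.025
```

Emit:
step_arm --delta_pos '[[0,0,-0.01],[0,0,-0.01],[0,0,0],[0,0,0],[0,0,0]]' --rotation '[[0,0,0],[0,0,0],[0,0,0],[0,0,0],[0,0,0]]' --fingers '[-1,-1,-1,-1,-1]'

```text
time_s: 7.28
ee_pos: [0.5205, -0.1575, 0.1998]
tcp_rot: [0.973, -0.23, 0.0, 0.0]
force: [-0.5, 0.9, -2.0]
finger_gap: 0.025
```

Emit:
step_arm --delta_pos '[[0,0,-0.01],[0,0,0],[0,0,0],[0,0,0],[0,0,0]]' --rotation '[[0,0,0],[0,0,0],[0,0,0],[0,0,0],[0,0,0]]' --fingers '[-1,-1,-1,-1,-1]'

```text
time_s: 7.9
ee_pos: [0.5205, -0.1577, 0.1997]
tcp_rot: [0.973, -0.23, 0.0, 0.0]
force: [-3.9, -1.8, 9.5]
finger_gap: 0.0253
```

Run:
```python
from h import *
o=sensors.get_obs();print(o['ee_pos'],o['force'],o['wrist_torque'])
a=np.radians(63.1);y=np.array([np.cos(a),np.sin(a)]);R=100;y0=-23.5;L=98.8
def T(t):
    b=R*t+y0;return np.array([-R*np.sin(t)+b*np.cos(t)-L*np.sin(t),-R*(1-np.cos(t))+b*np.sin(t)+L*np.cos(t)])
for d in range(0,21,2):
    p=T(np.radians(d));
    if d: q=p-pp;print(d,p.round(2),'norm delta',(np.r_[q[0]*y,q[1]]/120).round(4))
    pp=p
```

```text
[ 0.5205369 -0.1577485  0.1996693] [-3.93186414 -1.79939229  9.51275019] [0.15905917 0.81198437 0.13236998]
2 [-26.94  97.98] norm delta [-0.013  -0.0255 -0.0068]
4 [-30.35  97.16] norm delta [-0.0129 -0.0253 -0.0068]
6 [-33.74  96.35] norm delta [-0.0128 -0.0252 -0.0068]
8 [-37.11  95.54] norm delta [-0.0127 -0.0251 -0.0068]
10 [-40.48  94.73] norm delta [-0.0127 -0.025  -0.0067]
12 [-43.83  93.92] norm delta [-0.0127 -0.0249 -0.0067]
14 [-47.19  93.12] norm delta [-0.0126 -0.0249 -0.0067]
16 [-50.54  92.32] norm delta [-0.0127 -0.0249 -0.0067]
18 [-53.9   91.52] norm delta [-0.0127 -0.025  -0.0067]
20 [-57.27  90.71] norm delta [-0.0127 -0.0251 -0.0067]
```

Emit:
step_arm --delta_pos '[[-0.013,-0.0255,-0.0043],[-0.0129,-0.0253,-0.0068],[-0.0128,-0.0252,-0.0068],[0,0,0],[0,0,0]]' --rotation '[[0.005,-0.0025,0],[0.005,-0.0025,0],[0.005,-0.0025,0],[0,0,0],[0,0,0]]' --fingers '[-1,-1,-1,-1,-1]'

```text
time_s: 8.52
ee_pos: [0.5162, -0.1669, 0.1974]
tcp_rot: [0.972, -0.23, 0.013, -0.051]
force: [-2.7, -0.1, 7.7]
finger_gap: 0.0252
```

```bash
cat > st.py <<'E'
from h import *
from scipy.spatial.transform import Rotation as Ro
for i in range(1):
    o=sensors.get_obs();z=-Ro.from_quat(o['tcp_rot']).as_matrix()[:,2];xx=Ro.from_quat(o['tcp_rot']).as_matrix()[:,0]
    a=np.radians(63.1);y=np.array([np.cos(a),np.sin(a),0]);x=np.array([y[1],-y[0],0])
    print('t',o['time_s'],'lean to edge deg',np.degrees(np.arctan2(-z@y,z[2])).round(2),'lean x',np.degrees(np.arctan2(z@x,z[2])).round(2),'yaw',np.degrees(np.arctan2(xx[1],xx[0])).round(2))
    g=o['ee_pos']-z*.0988;gr=(g[:2]-np.array([.5306,-.1384]));print('gauge head xyz mm',np.r_[gr@x[:2],gr@y[:2],g[2]-.101]*1000)
    f=o['force']+[0,0,3.3];print('force head',(f@x).round(2),(f@y).round(2),f[2].round(2),'tq',np.round(o['wrist_torque'],2))
E
python3 st.py
```

```text
t 8.525 lean to edge deg 6.06 lean x -0.03 yaw -26.65
gauge head xyz mm [  0.06094074 -21.48857931  -1.88795326]
force head -2.31 -1.3 11.01 tq [0.15 0.41 0.04]
```

Emit:
step_arm --delta_pos '[[-0.0127,-0.0251,-0.0058],[-0.0127,-0.025,-0.0067],[-0.0127,-0.0249,-0.0067],[0,0,0],[0,0,0]]' --rotation '[[0.005,-0.0025,0],[0.005,-0.0025,0],[0.005,-0.0025,0],[0,0,0],[0,0,0]]' --fingers '[-1,-1,-1,-1,-1]'

```text
time_s: 9.15
ee_pos: [0.5117, -0.176, 0.1954]
tcp_rot: [0.968, -0.229, 0.025, -0.102]
force: [-3.3, 0.5, 10.1]
finger_gap: 0.025
```

```bash
python3 st.py
```

```text
t 9.15 lean to edge deg 12.1 lean x -0.01 yaw -26.65
gauge head xyz mm [  0.13585398 -21.36004851  -2.22099696]
force head -3.2 -1.02 13.35 tq [0.31 0.59 0.19]
```

Emit:
step_arm --delta_pos '[[-0.0126,-0.0249,-0.004],[-0.0127,-0.0249,-0.0057],[-0.0127,-0.025,-0.0057],[0,0,0],[0,0,0]]' --rotation '[[0.005,-0.0025,0],[0.005,-0.0025,0],[0.005,-0.0025,0],[0,0,0],[0,0,0]]' --fingers '[-1,-1,-1,-1,-1]'

```text
time_s: 9.78
ee_pos: [0.5072, -0.1851, 0.1937]
tcp_rot: [0.961, -0.227, 0.037, -0.153]
force: [-3.7, -0.7, 10.7]
finger_gap: 0.0254
```

```bash
python3 st.py
```

```text
t 9.775 lean to edge deg 18.13 lean x 0.01 yaw -26.65
gauge head xyz mm [  0.21601696 -21.46848713  -1.15373637]
force head -3.03 -2.28 14.04 tq [0.3  0.68 0.23]
```

Emit:
step_arm --delta_pos '[[-0.0127,-0.025,-0.0017],[0,0,0],[0,0,0],[0,0,0],[0,0,0]]' --rotation '[[0.0046,-0.0023,0],[0,0,0],[0,0,0],[0,0,0],[0,0,0]]' --fingers '[-1,-1,-1,-1,-1]'

```text
time_s: 10.4
ee_pos: [0.5057, -0.1879, 0.1933]
tcp_rot: [0.958, -0.227, 0.041, -0.169]
force: [-2.9, -0.7, 9.7]
finger_gap: 0.0253
```

Emit:
step_arm --delta_pos '[[0,0,0],[0,0,0],[0,0,0],[0,0,0],[0,0,0]]' --rotation '[[0,0,0],[0,0,0],[0,0,0],[0,0,0],[0,0,0]]' --fingers '[-1,-1,-1,-1,-1]'

```text
time_s: 11.02
ee_pos: [0.5057, -0.1879, 0.1933]
tcp_rot: [0.958, -0.227, 0.041, -0.169]
force: [-2.6, -0.8, 8.9]
finger_gap: 0.0254
```

```bash
python3 st.py
python3 - <<'E'
from h import *
for n in('wrist','side','top'): cap(n,'e')
c=load('side','e')
cv2.imwrite('pics/e_sz.png',cv2.resize(c['img'][170:300,250:400],None,fx=4.5,fy=4.5,interpolation=cv2.INTER_CUBIC)[:,:,::-1])
E
python3 st.py
```

```text
t 11.025 lean to edge deg 19.97 lean x 0.03 yaw -26.62
gauge head xyz mm [  0.17227852 -21.69500793  -0.58202763]
force head -1.96 -1.86 12.22 tq [0.26 0.52 0.19]
t 11.175 lean to edge deg 19.97 lean x 0.03 yaw -26.62
gauge head xyz mm [  0.13109109 -21.65862439  -0.61162254]
force head -3.14 -2.13 12.43 tq [0.12 0.53 0.16]
```

View pics/e_sz.png

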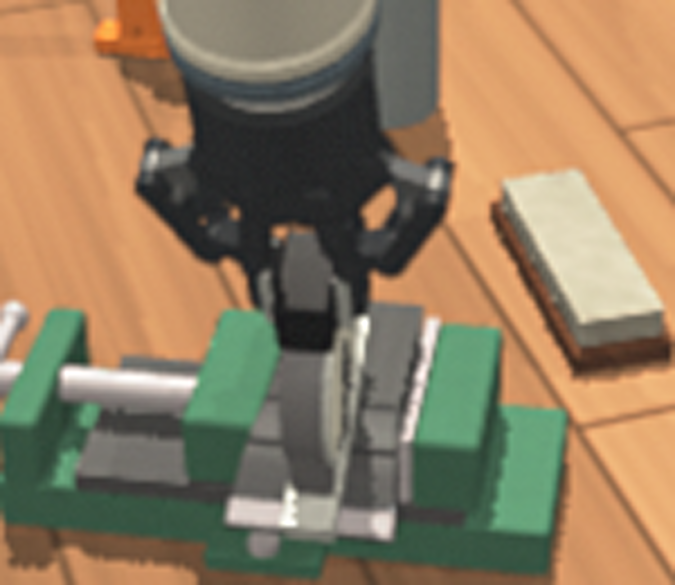

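View pics/e_wrist.png

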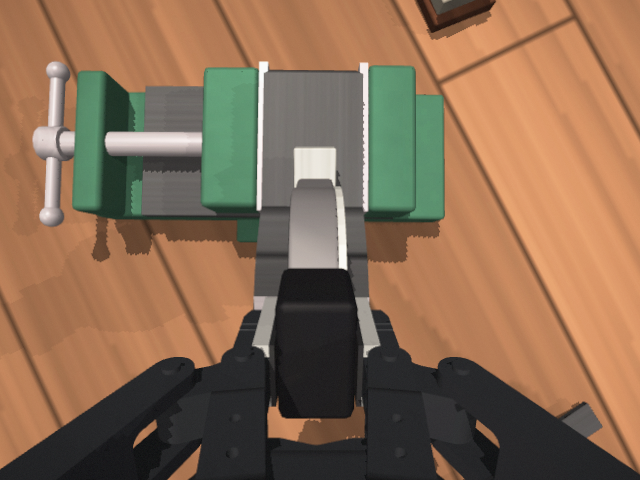

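Emit:
step_arm --delta_pos '[[0,-0.001,0.003],[0,0,0],[0,0,0],[0,0,0],[0,0,0]]' --rotation '[[0,0,0],[0,0,0],[0,0,0],[0,0,0],[0,0,0]]' --fingers '[-1,-1,-1,-1,-1]'

```text
time_s: 11.8
ee_pos: [0.5057, -0.1879, 0.1933]
tcp_rot: [0.958, -0.227, 0.04, -0.169]
force: [-2.4, 0.5, 7.3]
finger_gap: 0.025
```

Emit:
step_arm --delta_pos '[[0,0,0],[0,0,0],[0,0,0],[0,0,0],[0,0,0]]' --rotation '[[0,0,0],[0,0,0],[0,0,0],[0,0,0],[0,0,0]]' --fingers '[-1,-1,-1,-1,-1]'

```text
time_s: 12.42
ee_pos: [0.5057, -0.1879, 0.1933]
tcp_rot: [0.958, -0.227, 0.04, -0.169]
force: [-2.9, -0.3, 6.9]
finger_gap: 0.025
```

Emit:
step_arm --delta_pos '[[0,0,0],[0,0,0],[0,0,0],[0,0,0],[0,0,0]]' --rotation '[[0,0,0],[0,0,0],[0,0,0],[0,0,0],[0,0,0]]' --fingers '[-1,-1,-1,-1,-1]'

```text
time_s: 13.05
ee_pos: [0.5057, -0.1879, 0.1933]
tcp_rot: [0.958, -0.227, 0.04, -0.169]
force: [-2.7, 0.0, 7.7]
finger_gap: 0.0254
```

```bash
python3 st.py
python3 - <<'E'
from h import *
c=cap('wrist','f');d=load('wrist','d')
# gauge in tool view: black grip / base outlines, before and after
for q in (d,c):
    im=q['img'].astype(int);w=(im.min(2)>175)&(im.max(2)-im.min(2)<40)
    w[:, :290]=0;w[:,350:]=0;w[:140]=0;w[185:]=0
    v,u=np.where(w);print(u.min(),u.max(),v.min(),u.mean().round(2),v.mean().round(2),len(u))
cv2.imwrite('pics/f_z.png',cv2.resize(np.hstack([d['img'][140:300,270:370],c['img'][140:300,270:370]]),None,fx=3.5,fy=3.5)[:,:,::-1])
E
python3 st.py
```

```text
t 13.05 lean to edge deg 19.97 lean x 0.04 yaw -26.63
gauge head xyz mm [  0.10773567 -21.71574681  -0.60583316]
force head -2.44 -1.23 11.02 tq [0.14 0.31 0.1 ]
294 335 148 314.44 163.55 1333
294 335 148 314.52 163.37 1314
t 13.1 lean to edge deg 19.97 lean x 0.05 yaw -26.63
gauge head xyz mm [  0.08591    -21.69287908  -0.60048514]
force head -1.9 -1.08 10.81 tq [0.15 0.38 0.12]
```

View pics/f_z.png

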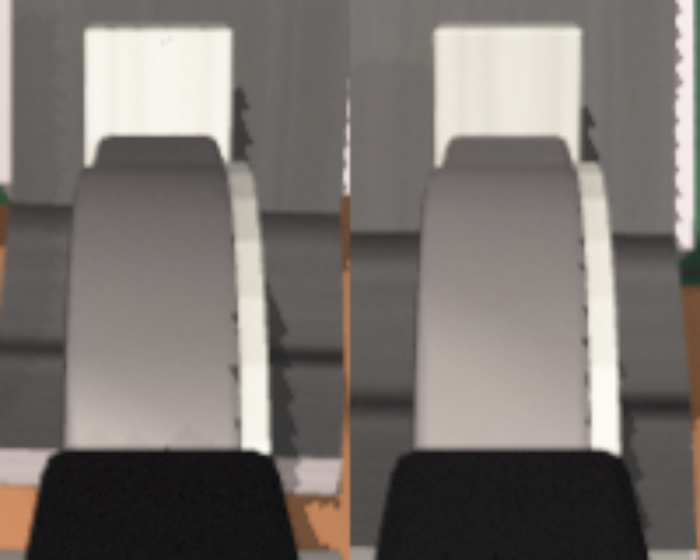

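The gauge appears in the same place in the wrist view before and after rocking (base end at row 148, cols 294–335), so it has not slipped in the grip. The lean is 19.97° and the push on the steel is about 11 N and steady, so I'm handing in.

```bash
python3 -c "
from station import ticket
print(ticket.sign_off())"; python3 st.py
```

```text
the job is handed in; nothing more can be done
None
the job is handed in; nothing more can be done
```

I picked up the larger grey gauge by its top grip and set it upright on the flat cheek, lined up with the head. I then rocked it towards the cutting edge and handed in while holding it there at about 13 s; no verdict is reported.

**Last checks:**
- **Lean:** the tool leaned 19.97° towards the edge, with 0.05° of sideways lean.
- **Alignment:** within about 1° of the head, judged from the wrist camera.
- **Position:** the gauge centre was about 0 mm from mid-width and about 22 mm to the edge side of the crown line. By my geometry the base touched roughly 11–13 mm from its centre.
- **Push:** about 11 N and steady. The last readings before hand-in were all at or below about 14 N.
- **Grip:** closed at 60 N, with no slip visible between the wrist pictures before and after rocking.

**Not checked directly:**
- **Pointer:** the cameras saw the dial too obliquely to read it. The 20° comes from the tool's orientation. I held still for over 1.5 s before hand-in so the pointer could settle.
- **Bystanders:** I did not re-measure them at the end. The arm never went near them.

**Disagreement:** the top and wrist cameras differed by about 4 mm on where mid-width is and by about 1° on the head's direction. I used the closer wrist view.

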